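# Stage LED heat sinks by height on the kitting board

### The arm

A 7-joint arm with a two-finger parallel gripper is mounted at the origin on the work surface. World frame = base frame: x ahead of the robot, y to its left, z up, the work surface at z = 0. Lengths are in m, angles in degrees, forces in N, time in s.
With the tool pointing down it reaches from about 0.35 to 0.9 m from the base axis. Payload 8.1 kg.
Tool frame: the origin (TCP) lies on the centre line of the jaws, within the pads' length; the fingertips stand 14 mm ahead of it and the grasp point (between the pads) lies 5 mm behind it; z points along the fingers, y is the line along which they close (so a half turn about z gives the same grasp; the last joint's range is limited). The gripper opens to 85 mm and grips with 20 to 120 N. Pads are 22 mm wide; open, the fingers measure 114 mm over their backs; the gripper's body (76 mm by 85 mm) begins 54 mm behind the grasp point. The pads swing forward as they close: fully open they stand 13 mm farther back than shut.
Start: joints at [-82.769, 24.895, 1.432, 90.138, -0.665, 64.973, -4.303], TCP at [0.142, 0.609, 0.245] pointing down, gripper open.
Joint ranges: [-149.89, 149.89], [-25.12, 119.58], [-72.63, 75.52], [4.76, 147.25], [-75.54, 255.54], [6.69, 114.76], [-157.13, 157.13]. Speed limits (degrees/s): [127.2, 127.2, 172.46, 172.46, 180, 180, 180].

### API

Orientations are given as a 3x3 rotation matrix whose columns are the frame's x, y, z axes.
In Python, from station import robot gives the robot as it stands. The module is installed in compiled form; this text tells all that it offers.
- The arm moves only by the shell command python3 -m inch 'ROWS'. ROWS is text: rows parted by semicolons, each of 7 numbers parted by spaces: the shift along the tool's x, y, z in cm, then the turn, a rotation vector about the tool's x, y, z in rad, then the opening, from -1 (shut) to 1 (fully open). A call has 1 to 8 rows; each row shifts and turns the commanded pose from where the row before left it, along the tool's axes as they then stand; what a row does not reach is not made up. A row lasts 1/10 s, in which the tool goes at most 50 mm and 8.59 degrees, less where a joint would pass 70% of its speed; a pose out of reach is approached as far as the arm can. A call is refused whole if a number of a shift passes 5 or a number of a turn 0.15, either way. A call with a gripper value outside its range is refused whole. The fingers move at their own pace and stop on an object; the grip force is fixed at half the most. Time passes only in rows, so rows that do not move let the fingers close. It gives the time, the measured TCP pose, the force, the opening and the grip force at its end, in the units of the state.
- robot.sense(): the state, without advancing time (a new reading comes with each control period).
- robot.read_camera(name): name is "side" or "top" or "wrist"; returns a dict with "pixels" (384x512x3 uint8, blue, green, red), "mtx" (3x3 intrinsics, pixels), "cam_to_world" (4x4, takes a point from camera to world coordinates). Camera axes: x right, y up, looking along -z (the intrinsics and any distortion apply to the point x, -y, -z); pixel columns grow to the right and rows downward; lengths in m; the calibration is good to about 2 mm. The wrist camera is an equidistant fisheye: a pixel r from the principal point sees the ray r / f radians off the axis. A picture is of the moment at which its call begins. There is no depth.
- robot.sign_off(): hands the job in; it is judged then, once.
Trained networks look in the newest picture that a camera, given by its name, has taken for a name from the list of things; names that differ only in an ending like _2 or _b are one class to them, and where a whole thing is asked for, a point or a joint stands for the part that bears it (a point fixed in the world has none). Each returns a list of dicts, best first, with "confidence" (0 to 1); they miss things now and then, are a little off and sometimes report something else, mostly with a low value. They report only what shows in the picture. A call takes as long as a camera call. They do not tell look-alikes from the thing itself.
- robot.recognise(thing, camera): "bbox" ([left, top, width, height] in pixels, round what is visible of it).
- robot.masks_of(thing, camera): "mask" (384x512 bool, what is visible of it) and "bbox" ([left, top, width, height] in pixels, round what is visible of it).
- robot.spot_point(thing, camera): "position" ([column, row] in pixels: a listed point, or the origin of a listed thing).
The state is a dict: "clock": time; "q": joint angles; "qvel": joint speeds; "joint_torque": joint torques, N m; "eef_pos": TCP position; "eef_rot": TCP orientation; "ft_force": force on the tool from outside, world axes, zero at the start; "ft_torque": the same for the moment, N m; "gripper_width": finger opening in m; "gripper_force": force on a finger pad.
Only numpy, scipy, OpenCV 4.12 (cv2) and the standard library are available. Lean on these libraries where they do the work, as an engineer would, in place of code of your own. Each camera call takes 0.05 s, during which the arm holds its last target. There are 200 camera calls.

### The job

Stage the four black LED heat sinks for the next lamp: stand each one upright, centred on a ring mark of the aluminium kitting board, in order of height, the tallest on the mark next to the red end block and the shortest on the mark at the other end. Set each down gently rather than dropping it, and leave the screw tub and glue bottle standing where they are.

Things in the scene. Friction and masses are not known exactly. Their poses are not given: they have to be found in the camera images.
- sink_a: The tallest loose LED heat sink: upright round black finned cylinder with a copper disc in its top; diameter 54 mm, height 76 mm. Grip it as a plain cylinder. Origin at the centre of its underside, z up along its axis. It starts standing on the white paper mat (mat top 2 mm above the bench).
- sink_b: The second tallest loose LED heat sink: upright round black finned cylinder with a copper disc in its top; diameter 48 mm, height 62 mm. Grip it as a plain cylinder. Origin at the centre of its underside, z up along its axis. It starts standing on the white paper mat (mat top 2 mm above the bench).
- sink_c: The third tallest loose LED heat sink: upright round black finned cylinder with a copper disc in its top; diameter 42 mm, height 48 mm. Grip it as a plain cylinder. Origin at the centre of its underside, z up along its axis. It starts standing on the white paper mat (mat top 2 mm above the bench).
- sink_d: The shortest loose LED heat sink: upright round black finned cylinder with a copper disc in its top; diameter 36 mm, height 34 mm. Grip it as a plain cylinder. Origin at the centre of its underside, z up along its axis. It starts standing on the white paper mat (mat top 2 mm above the bench).
- mark_1: Ring mark 1 counted from the red end block: flat white disc with black rim, 62 mm across, on the fixed aluminium kitting board (320 x 90 mm, top 12 mm above the bench). Four marks in line, 75 mm apart. Origin: mark's centre on the board's top; x along the row towards the red block (14 mm thick, 28 mm tall, inner face 41 mm from mark 1's centre), z up.
- mark_2: Ring mark 2 counted from the red end block: flat white disc with black rim, 62 mm across, on the fixed aluminium kitting board (320 x 90 mm, top 12 mm above the bench). Four marks in line, 75 mm apart. Origin: mark's centre on the board's top; x along the row towards the red block (14 mm thick, 28 mm tall, inner face 41 mm from mark 1's centre), z up.
- mark_3: Ring mark 3 counted from the red end block: flat white disc with black rim, 62 mm across, on the fixed aluminium kitting board (320 x 90 mm, top 12 mm above the bench). Four marks in line, 75 mm apart. Origin: mark's centre on the board's top; x along the row towards the red block (14 mm thick, 28 mm tall, inner face 41 mm from mark 1's centre), z up.
- mark_4: Ring mark 4 counted from the red end block: flat white disc with black rim, 62 mm across, on the fixed aluminium kitting board (320 x 90 mm, top 12 mm above the bench). Four marks in line, 75 mm apart. Origin: mark's centre on the board's top; x along the row towards the red block (14 mm thick, 28 mm tall, inner face 41 mm from mark 1's centre), z up.
- screw_tub: Small blue open tub of screws, 40 x 40 mm, 24 mm tall, loose on the mat among the heat sinks; a bystander, not to be disturbed. Origin at the centre of its underside.
- glue_bottle: Small green glue bottle with an orange nozzle, 28 mm diameter, 54 mm tall, loose on the mat among the heat sinks; a bystander, not to be disturbed. Origin at the centre of its underside.
Mind the look-alikes: they are no part of the job. What is shaped like the sink_c but blue or purple is not meant.

How it is judged:
By the outcome, as a careful person would: the job done as asked, in the order asked, and still so for the second after the job is handed in, with the robot touching nothing.
It also fails if it takes over 109 s, if anything falls off the work surface, if the arm or the gripper's body presses on something with over 40 N, if the wrist force passes 120 N, or if a joint passes its speed limit or range.

## Working session

There is one attempt and no reset: what is moved stays moved. The work goes in short steps, Python scripts to look and compute and a shell command to move; the robot and the scene stay as the last step left them, time stands still between calls to the robot, and variables do not carry over. Pictures are saved under pics/ and viewed, at most 14 in all, crops included, and the job is handed in when it is done.

```bash
mkdir -p pics; cat > h.py <<'E'
import numpy as np, cv2
from station import robot
def ray(cam,p):
    K=np.array(cam["mtx"]);T=np.array(cam["cam_to_world"])
    x=(p[0]-K[0,2])/K[0,0];y=(p[1]-K[1,2])/K[1,1]
    return T[:3,3],T[:3,:3]@np.array([x,-y,-1.])
def onz(cam,p,z):
    o,d=ray(cam,p);return o+d*(z-o[2])/d[2]
def proj(cam,P):
    K=np.array(cam["mtx"]);T=np.array(cam["cam_to_world"])
    c=T[:3,:3].T@(np.array(P)-T[:3,3]);return K[0,0]*c[0]/-c[2]+K[0,2],K[1,1]*-c[1]/-c[2]+K[1,2]
E
python3 - <<'E'
from h import *
s=robot.sense();print(s["clock"],s["eef_pos"],np.round(s["eef_rot"],3).tolist(),s["gripper_width"])
for n in("top","side"):
    c=robot.read_camera(n);cv2.imwrite(f"pics/{n}0.png",c["pixels"]);print(n,np.round(c["mtx"],1).tolist(),np.round(c["cam_to_world"],3).tolist())
    for t in("sink_a","sink_b","sink_c","sink_d","mark_1","screw_tub","glue_bottle"):
        print(t,[(round(r["confidence"],2),np.round(r["position"],1).tolist(),) for r in robot.spot_point(t,n)],[np.round(r["bbox"]).tolist() for r in robot.recognise(t,n)])
E
```

```text
0.0 [0.14172248 0.60823414 0.24453006] [[-0.974, 0.227, -0.0], [0.227, 0.974, -0.002], [-0.0, -0.002, -1.0]] 0.0853285816349377
top [[486.2, 0.0, 258.9], [0.0, 486.2, 190.3], [0.0, 0.0, 1.0]] [[-0.021, 0.985, -0.173, 0.351], [-1.0, -0.021, 0.003, 0.05], [-0.0, 0.173, 0.985, 1.31], [0.0, 0.0, 0.0, 1.0]]
sink_a [(0.83, [224.7, 184.7]), (0.73, [178.5, 214.2]), (0.65, [133.8, 146.9]), (0.62, [169.0, 241.2]), (0.59, [128.1, 196.7]), (0.49, [163.9, 141.7]), (0.46, [236.7, 235.5])] [[119.0, 188.0, 16.0, 19.0], [160.0, 232.0, 22.0, 17.0], [161.0, 188.0, 14.0, 17.0], [226.0, 227.0, 12.0, 14.0], [123.0, 137.0, 18.0, 16.0], [215.0, 172.0, 21.0, 22.0], [150.0, 131.0, 17.0, 20.0], [216.0, 200.0, 13.0, 11.0]]
sink_b [(0.83, [224.7, 184.7]), (0.73, [178.5, 214.2]), (0.65, [133.8, 146.9]), (0.62, [169.0, 241.2]), (0.59, [128.1, 196.7]), (0.49, [163.9, 141.7]), (0.46, [236.7, 235.5])] [[119.0, 188.0, 16.0, 19.0], [160.0, 232.0, 22.0, 17.0], [161.0, 188.0, 14.0, 17.0], [226.0, 227.0, 12.0, 14.0], [123.0, 137.0, 18.0, 16.0], [215.0, 172.0, 21.0, 22.0], [150.0, 131.0, 17.0, 20.0], [216.0, 200.0, 13.0, 1
[... 2460 characters left out ...]
[256.6, 128.1]), (0.71, [203.5, 126.6]), (0.7, [207.2, 204.9]), (0.62, [249.3, 116.4]), (0.6, [179.3, 163.7]), (0.56, [217.4, 147.3])] [[242.0, 152.0, 16.0, 37.0], [212.0, 137.0, 13.0, 17.0], [242.0, 100.0, 9.0, 20.0], [167.0, 142.0, 20.0, 27.0], [198.0, 110.0, 10.0, 22.0], [195.0, 193.0, 17.0, 18.0], [254.0, 114.0, 14.0, 26.0]]
mark_1 [(0.91, [307.6, 289.6]), (0.85, [296.9, 315.8]), (0.73, [322.5, 260.9]), (0.6, [278.3, 350.6]), (0.34, [226.8, 183.9])] [[307.0, 247.0, 28.0, 23.0], [263.0, 335.0, 32.0, 38.0], [283.0, 304.0, 29.0, 34.0], [294.0, 276.0, 33.0, 25.0]]
screw_tub [(0.64, [202.3, 160.6])] [[196.0, 149.0, 18.0, 18.0]]
glue_bottle [(0.58, [225.2, 182.0])] [[222.0, 172.0, 14.0, 18.0]]
```

View pics/top0.png

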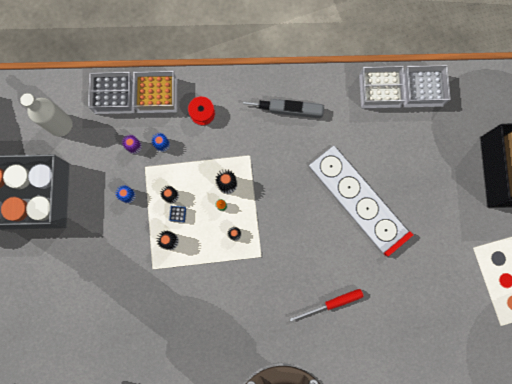

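View pics/side0.png

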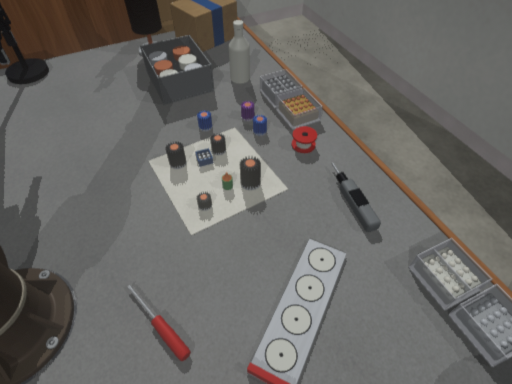

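Candidates in the top view are (226,181), (167,240), (169,193) and (234,233). These are black with copper tops and stand on the mat, so I take them as sinks a, b, c and d by size. Excluded look-alikes are blue (124,193), blue (160,141) and purple (130,143), which are off the mat. The tub is at (177,213), the glue at (221,204). The marks run from (332,166) to (386,231), with the red block at (398,243). Next I measure and confirm in a crop.

```bash
cat > m.py <<'E'
from h import *
def copper(c,box):
    l,t,w,h=[int(v) for v in box];im=c["pixels"].astype(int)[t:t+h,l:l+w]
    m=((im[...,2]-im[...,0])>40).astype(np.uint8)
    n,L,S,C=cv2.connectedComponentsWithStats(m)
    if n<2:return None
    i=1+np.argmax(S[1:,4]);wt=np.where(L==i,im[...,2]-im[...,0],0).astype(float);yy,xx=np.indices(wt.shape)
    return np.array([l+(wt*xx).sum()/wt.sum(),t+(wt*yy).sum()/wt.sum()])
H=dict(a=.076,b=.062,c=.048,d=.034)
E
python3 - <<'E'
from m import *
B={"top":dict(a=(212,166,30,32),b=(152,226,32,28),c=(156,182,26,22),d=(224,223,22,20)),"side":dict(a=(236,152,30,24),b=(164,138,24,20),c=(208,130,22,18),d=(194,190,20,14))}
for n in B:
    c=robot.read_camera(n)
    for k,b in B[n].items():
        p=copper(c,b);q=onz(c,p,.002+H[k]);print(n,k,np.round(p,1),np.round(q,4))
    P=[]
    for r in sorted(robot.masks_of("mark_1",n),key=lambda r:-r["confidence"])[:4]:
        m=r["mask"].astype(np.uint8);cn=max(cv2.findContours(m,0,1)[0],key=len)
        M=cv2.minEnclosingCircle(cn);e=cv2.fitEllipse(cn);P.append(onz(c,e[0],.012)[:2]);print("mark",np.round(e[0],1),np.round(e[1],1))
    # dark centre dots
    P=np.array(sorted(P,key=lambda p:p[1] if n=="top" else p[1]));print(np.round(P,4).tolist(),np.linalg.norm(np.diff(P,axis=0),axis=1))
    for t,z in(("screw_tub",.026),("glue_bottle",.03)):
        for r in robot.masks_of(t,n)[:1]: ys,xs=np.nonzero(r["mask"]);print(t,r["confidence"],xs.mean(),ys.mean(),onz(c,(xs.mean(),ys.mean()),z))
    im=c["pixels"];l,t,w,h=(110,125,150,130) if n=="top" else (155,95,130,120)
    cr=cv2.resize(im[t:t+h,l:l+w],None,fx=3,fy=3,interpolation=2);cv2.imwrite(f"pics/crop_{n}.png",cr)
a,b=[cv2.imread(f"pics/crop_{n}.png") for n in B];hh=max(a.shape[0],b.shape[0])
o=np.zeros((hh,a.shape[1]+b.shape[1],3),np.uint8);o[:a.shape[0],:a.shape[1]]=a;o[:b.shape[0],a.shape[1]:]=b
cv2.imwrite("pics/crops.png",cv2.resize(o,(798,int(hh*798/o.shape[1]))))
E
```

```text
top a [225.2 178.4] [0.6008 0.1318 0.078 ]
top b [164.9 239.1] [0.4486 0.2883 0.064 ]
top c [167.4 192.6] [0.5717 0.2859 0.05  ]
top d [233.7 232.6] [0.464  0.1136 0.036 ]
mark [330.3 166.1] [20.2 21.5]
mark [348.3 187.7] [21.4 22.6]
mark [366.6 208.2] [21.7 22.4]
mark [384.6 229.9] [20.2 22.4]
[[0.4647, -0.2882], [0.5242, -0.2435], [0.5812, -0.1974], [0.6423, -0.1515]] [0.0744224  0.07331214 0.0764615 ]
screw_tub 0.8 177.02325581395348 213.59302325581396 [0.51865181 0.26419944 0.026     ]
side a [249.8 162.6] [0.6003 0.1331 0.078 ]
side b [173.7 146.5] [0.4483 0.2894 0.064 ]
side c [217.1 137.4] [0.5717 0.2873 0.05  ]
side d [203.2 196.4] [0.4638 0.1152 0.036 ]
mark [309.6 287.4] [25.5 29.1]
mark [280.8 354. ] [31.2 33.4]
mark [295.9 318.7] [29.3 30.6]
mark [321.6 259.3] [23.8 27.5]
[[0.4651, -0.2881], [0.5241, -0.2424], [0.5836, -0.1969], [0.6428, -0.151]] [0.07460965 0.07492543 0.07490415]
screw_tub 0.73 203.7701612903226 156.63709677419354 [0.51716215 0.25599503 0.026     ]
glue_bottle 0.54 227.05555555555554 180.9375 [0.53882709 0.14176462 0.03      ]
```

View pics/crops.png

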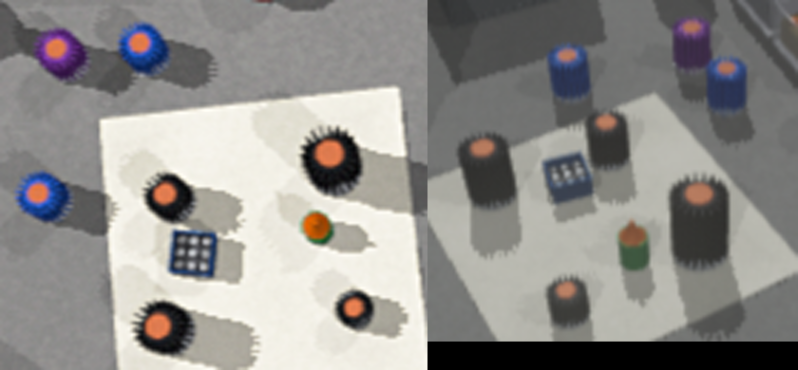

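Both crops agree. The four black sinks are on the mat: large upper right is a, lower left b, upper left c, small lower right d. The blue and purple ones are off it. The two cameras differ by under 2 mm. I'll turn the gripper so tool y matches world y, then go above sink a at (0.6005, 0.1325).

```bash
python3 -m inch '0 0 0 0 0 -0.076 1;0 0 0 0 0 -0.076 1;0 0 0 0 0 -0.077 1;0 0 0 0 0 0 1' && python3 -m inch '-2.87 -2.97 0 0 0 0 1;-2.87 -2.97 0 0 0 0 1;-2.87 -2.97 0 0 0 0 1;-2.87 -2.97 0 0 0 0 1;-2.87 -2.97 0 0 0 0 1;-2.87 -2.97 0 0 0 0 1;-2.87 -2.97 0 0 0 0 1;-2.87 -2.97 0 0 0 0 1' && python3 -m inch '-2.87 -2.97 0 0 0 0 1;-2.87 -2.97 0 0 0 0 1;-2.87 -2.97 0 0 0 0 1;-2.87 -2.97 0 0 0 0 1;-2.87 -2.97 0 0 0 0 1;-2.87 -2.97 0 0 0 0 1;-2.87 -2.97 0 0 0 0 1;0 0 0 0 0 0 1'
python3 -c "
from h import *
s=robot.sense();print(s['clock'],s['eef_pos'],np.round(s['eef_rot'],3).tolist())"
```

```text
clock: 2.3
eef_pos: [0.1418, 0.6087, 0.2453]
eef_rot: [[-1.0, -0.001, -0.0], [-0.001, 1.0, 0.0], [0.0, 0.0, -1.0]]
ft_force: [0.8, 0.1, 0.1]
gripper_width: 0.0855
gripper_force: 0.0
clock: 3.1
eef_pos: [0.3724, 0.3699, 0.2456]
eef_rot: [[-1.0, 0.002, 0.0], [0.002, 1.0, 0.001], [-0.0, 0.001, -1.0]]
ft_force: [0.5, 0.9, -0.2]
gripper_width: 0.0852
gripper_force: 0.0
clock: 3.9
eef_pos: [0.576, 0.1569, 0.2454]
eef_rot: [[-1.0, 0.011, 0.002], [0.011, 1.0, -0.003], [-0.002, -0.003, -1.0]]
ft_force: [-1.4, -0.0, 1.0]
gripper_width: 0.0853
gripper_force: 0.0
3.9 [0.57598161 0.15685267 0.24540538] [[-1.0, 0.011, 0.002], [0.011, 1.0, -0.003], [-0.002, -0.003, -1.0]]
```

```bash
python3 -m inch '-1.25 -1.2 0 0 0 0 1;-1.2 -1.2 0 0 0 0 1;0 0 3 0 0 0 1;0 0 3 0 0 0 1;0 0 3 0 0 0 1;0 0 0 0 0 0 1;0 0 0 0 0 0 1;0 0 0 0 0 0 1'
```

```text
clock: 4.7
eef_pos: [0.5981, 0.1395, 0.1571]
eef_rot: [[-1.0, -0.0, 0.003], [-0.0, 1.0, 0.001], [-0.003, 0.001, -1.0]]
ft_force: [0.7, 1.2, -0.1]
gripper_width: 0.0853
gripper_force: 0.0
```

```bash
python3 - <<'E'
from h import *
s=robot.sense();print(s["eef_pos"],np.round(s["eef_rot"],3).tolist(),s["qvel"])
c=robot.read_camera("top");w=robot.read_camera("wrist");cv2.imwrite("pics/w1.png",cv2.hconcat([cv2.resize(c["pixels"][110:300,60:310],(400,304)),cv2.resize(w["pixels"],(400,304))]))
E
```

```text
[0.59807992 0.13953307 0.15713356] [[-1.0, -0.0, 0.003], [-0.0, 1.0, 0.001], [-0.003, 0.001, -1.0]] [ 0.00656558 -0.39526382  0.08617105 -0.0119011   0.0256277  -0.33315147
 -0.0577044 ]
```

View pics/w1.png

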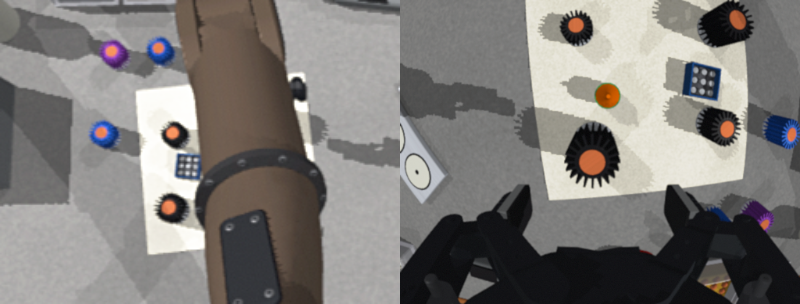

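The wrist view shows sink a nearly between the fingers at (592,160), with the glue clear. I'll correct the offset and re-read.

```bash
python3 -m inch '-0.24 -0.7 1 0 0 0 1;0 0 1 0 0 0 1;0 0 0 0 0 0 1;0 0 0 0 0 0 1'; python3 -m inch '0 0 0 0 0 0 1'
```

```text
clock: 5.2
eef_pos: [0.5989, 0.1321, 0.1348]
eef_rot: [[-1.0, 0.0, -0.001], [0.0, 1.0, -0.0], [0.001, -0.0, -1.0]]
ft_force: [0.8, 0.9, -0.9]
gripper_width: 0.0854
gripper_force: 0.0
clock: 5.3
eef_pos: [0.5993, 0.1324, 0.1354]
eef_rot: [[-1.0, -0.0, 0.0], [-0.0, 1.0, 0.0], [-0.0, 0.0, -1.0]]
ft_force: [0.6, 0.0, -0.6]
gripper_width: 0.0854
gripper_force: 0.0
```

```bash
python3 -m inch '-0.1 0 2.5 0 0 0 1;0 0 2.5 0 0 0 1;0 0 2.5 0 0 0 1;0 0 2 0 0 0 1;0 0 0 0 0 0 1;0 0 0 0 0 0 1' && python3 -m inch '0 0 0 0 0 0 -1;0 0 0 0 0 0 -1;0 0 0 0 0 0 -1;0 0 0 0 0 0 -1;0 0 0 0 0 0 -1;0 0 0 0 0 0 -1;0 0 0 0 0 0 -1;0 0 0 0 0 0 -1'
```

```text
clock: 5.9
eef_pos: [0.6005, 0.1324, 0.0408]
eef_rot: [[-1.0, -0.0, 0.0], [-0.0, 1.0, -0.0], [-0.0, -0.0, -1.0]]
ft_force: [-0.1, -0.1, 1.5]
gripper_width: 0.0854
gripper_force: 0.0
clock: 6.7
eef_pos: [0.6012, 0.1326, 0.0419]
eef_rot: [[-1.0, -0.0, 0.002], [-0.0, 1.0, 0.001], [-0.002, 0.001, -1.0]]
ft_force: [-1.4, 0.3, 6.9]
gripper_width: 0.0526
gripper_force: 62.1
```

```bash
python3 -m inch '0 0 -1 0 0 0 -1;0 0 -2.5 0 0 0 -1;0 0 -2.5 0 0 0 -1;0 0 -2.5 0 0 0 -1;0 0 -1.5 0 0 0 -1;0.9 -2.8 0 0 0 0 -1;0.9 -2.8 0 0 0 0 -1;0.9 -2.8 0 0 0 0 -1' && python3 -m inch '0.9 -2.8 0 0 0 0 -1;0.9 -2.8 0 0 0 0 -1;0.9 -2.8 0 0 0 0 -1;0.9 -2.8 0 0 0 0 -1;0.9 -2.8 0 0 0 0 -1;0.9 -2.8 0 0 0 0 -1;0.9 -2.8 0 0 0 0 -1;0.9 -2.8 0 0 0 0 -1' && python3 -m inch '0.9 -2.8 0 0 0 0 -1;0.9 -2.8 0 0 0 0 -1;0.9 -2.8 0 0 0 0 -1;0.9 -2.8 0 0 0 0 -1;0 0 0 0 0 0 -1;0 0 0 0 0 0 -1;0 0 0 0 0 0 -1'
```

```text
clock: 7.5
eef_pos: [0.5728, 0.0474, 0.1413]
eef_rot: [[-1.0, -0.001, 0.001], [-0.001, 1.0, 0.0], [-0.001, 0.0, -1.0]]
ft_force: [-0.5, 0.3, -1.4]
gripper_width: 0.0526
gripper_force: 63.4
clock: 8.3
eef_pos: [0.5007, -0.1768, 0.1412]
eef_rot: [[-1.0, -0.0, 0.001], [-0.0, 1.0, 0.0], [-0.001, 0.0, -1.0]]
ft_force: [0.5, -0.8, -2.4]
gripper_width: 0.0526
gripper_force: 63.4
clock: 9.0
eef_pos: [0.4656, -0.2867, 0.1406]
eef_rot: [[-1.0, -0.001, 0.0], [-0.001, 1.0, 0.001], [-0.0, 0.001, -1.0]]
ft_force: [0.2, 1.2, -1.9]
gripper_width: 0.0529
gripper_force: 63.5
```

```bash
python3 -m inch '0.07 -0.15 2 0 0 0 -1;0 0 2 0 0 0 -1;0 0 2 0 0 0 -1;0 0 1.5 0 0 0 -1;0 0 0.6 0 0 0 -1;0 0 0.2 0 0 0 -1;0 0 0.2 0 0 0 -1;0 0 0 0 0 0 -1' && python3 -m inch '0 0 0.1 0 0 0 -1;0 0 0 0 0 0 -1'&& python3 -m inch '0 0 0.1 0 0 0 -1;0 0 0 0 0 0 -1'
```

```text
clock: 9.8
eef_pos: [0.465, -0.2892, 0.0558]
eef_rot: [[-1.0, -0.001, 0.001], [-0.001, 1.0, -0.0], [-0.001, -0.0, -1.0]]
ft_force: [0.2, 1.1, -1.2]
gripper_width: 0.0531
gripper_force: 63.5
clock: 10.0
eef_pos: [0.4648, -0.2893, 0.0547]
eef_rot: [[-1.0, -0.0, 0.001], [-0.0, 1.0, -0.0], [-0.001, -0.0, -1.0]]
ft_force: [0.3, 0.2, -2.2]
gripper_width: 0.0532
gripper_force: 63.5
clock: 10.2
eef_pos: [0.4646, -0.2893, 0.0533]
eef_rot: [[-1.0, -0.0, 0.0], [-0.0, 1.0, 0.0], [-0.0, 0.0, -1.0]]
ft_force: [0.9, 1.1, -2.4]
gripper_width: 0.053
gripper_force: 63.5
```

```bash
python3 -m inch '0 0.1 0.1 0 0 0 -1;0 0 0 0 0 0 -1'&& python3 -m inch '0 0 0.1 0 0 0 -1;0 0 0 0 0 0 -1'; python3 - <<'E'
from m import *
for n in("side","top"):
    c=robot.read_camera(n);P=proj(c,(.465,-.2882,.088));b=(P[0]-22,P[1]-22,44,44)
    cv2.imwrite(f"pics/p1{n}.png",cv2.resize(c["pixels"][max(0,int(P[1])-60):int(P[1])+60,int(P[0])-70:int(P[0])+70],None,fx=2.8,fy=2.8))
    try:print(n,P,copper(c,b),onz(c,copper(c,b),.088))
    except Exception as e:print(e)
E
```

```text
clock: 10.4
eef_pos: [0.4645, -0.288, 0.0522]
eef_rot: [[-1.0, -0.0, -0.0], [-0.0, 1.0, 0.0], [0.0, 0.0, -1.0]]
ft_force: [-0.2, -0.7, -1.8]
gripper_width: 0.0529
gripper_force: 63.5
clock: 10.6
eef_pos: [0.4646, -0.2881, 0.0519]
eef_rot: [[-1.0, -0.0, 0.0], [-0.0, 1.0, 0.0], [-0.0, 0.0, -1.0]]
ft_force: [-2.4, 2.5, 8.2]
gripper_width: 0.0528
gripper_force: 64.4
'NoneType' object is not subscriptable
top (np.float64(392.2641506038209), np.float64(226.96627289327233)) [398.12349783 243.73161169] [ 0.42269553 -0.29996029  0.088     ]
```

View pics/p1side.png

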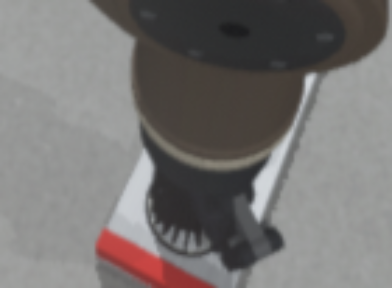

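Force 8 N at the expected height, so the sink is on the board. The crop shows its base inside the ring at (185,215), next to the red block. Release.

```bash
python3 -m inch '0 0 0 0 0 0 1;0 0 0 0 0 0 1;0 0 0 0 0 0 1;0 0 0 0 0 0 1;0 0 0 0 0 0 1' && python3 -m inch '0 0 -1 0 0 0 1;0 0 -2.5 0 0 0 1;0 0 -2.5 0 0 0 1;0 0 -2.5 0 0 0 1;0 0 -1.5 0 0 0 1;0 3 0 0 0 0 1;0 3 0 0 0 0 1;0 3 0 0 0 0 1' && python3 -m inch '0 3 0 0 0 0 1;0 3 0 0 0 0 1;0 3 0 0 0 0 1;0 3 0 0 0 0 1;0 3 0 0 0 0 1;0 3 0 0 0 0 1;0 3 0 0 0 0 1;0 3 0 0 0 0 1' && python3 -m inch '0 3 0 0 0 0 1;0 3 0 0 0 0 1;0 3 0 0 0 0 1;0 3 0 0 0 0 1;0 0 0 0 0 0 1;0 0 0 0 0 0 1'
cat > chk.py <<'E'
from m import *
import sys
k=sys.argv[1];M=dict(a=(.4649,-.2882),b=(.5242,-.2428),c=(.583,-.197),d=(.6426,-.1513))
z=.012+H[k]
for n in("side","top"):
    c=robot.read_camera(n);P=proj(c,(*M[k],z));b=(P[0]-9,P[1]-9,18,18)
    p=copper(c,b);print(n,np.round(P,1),p, None if p is None else np.round(onz(c,p,z)[:2]-M[k],4))
    cv2.imwrite(f"pics/chk_{k}_{n}.png",c["pixels"])
E
python3 chk.py a
```

```text
clock: 11.2
eef_pos: [0.4646, -0.2882, 0.0512]
eef_rot: [[-1.0, -0.0, -0.0], [-0.0, 1.0, 0.0], [0.0, 0.0, -1.0]]
ft_force: [-0.2, -0.7, -0.1]
gripper_width: 0.0852
gripper_force: 0.0
clock: 12.0
eef_pos: [0.4645, -0.1975, 0.1522]
eef_rot: [[-1.0, 0.001, 0.001], [0.001, 1.0, -0.0], [-0.001, -0.0, -1.0]]
ft_force: [-0.3, 0.5, -0.1]
gripper_width: 0.0852
gripper_force: 0.0
clock: 12.8
eef_pos: [0.4646, 0.0429, 0.1521]
eef_rot: [[-1.0, 0.0, 0.001], [0.0, 1.0, 0.0], [-0.001, 0.0, -1.0]]
ft_force: [0.3, -0.7, 0.2]
gripper_width: 0.0855
gripper_force: 0.0
clock: 13.4
eef_pos: [0.4645, 0.1621, 0.1517]
eef_rot: [[-1.0, -0.002, 0.0], [-0.002, 1.0, -0.0], [-0.0, -0.0, -1.0]]
ft_force: [0.5, 0.4, 0.5]
gripper_width: 0.0853
gripper_force: 0.0
side [283.2 341.2] [282.96620324 341.87756356] [-0.001  -0.0009]
top [392.3 227. ] [393.16068668 227.09112359] [-0.0003 -0.0022]
```

Sink a sits within about 1–2 mm of mark 1. Now b.

```bash
python3 -m inch '0.32 2.54 0 0 0 0 1;0.32 2.54 0 0 0 0 1;0.32 2.54 0 0 0 0 1;0.32 2.54 0 0 0 0 1;0.33 2.52 0 0 0 0 1;0 0 0 0 0 0 1;0 0 0 0 0 0 1;0 0 0 0 0 0 1'
```

```text
clock: 14.3
eef_pos: [0.4489, 0.2867, 0.1513]
eef_rot: [[-1.0, 0.002, -0.0], [0.002, 1.0, -0.001], [0.0, -0.001, -1.0]]
ft_force: [0.1, -0.1, -1.1]
gripper_width: 0.0853
gripper_force: 0.0
```

```bash
python3 -m inch '0.05 0.2 2.5 0 0 0 1;0 0 2.5 0 0 0 1;0 0 2.5 0 0 0 1;0 0 2.5 0 0 0 1;0 0 1.5 0 0 0 1;0 0 0 0 0 0 1;0 0 0 0 0 0 1' && python3 -m inch '0 0 0 0 0 0 -1;0 0 0 0 0 0 -1;0 0 0 0 0 0 -1;0 0 0 0 0 0 -1;0 0 0 0 0 0 -1;0 0 0 0 0 0 -1;0 0 0 0 0 0 -1;0 0 0 0 0 0 -1'
```

```text
clock: 15.0
eef_pos: [0.4484, 0.2895, 0.0367]
eef_rot: [[-1.0, 0.001, -0.0], [0.001, 1.0, -0.001], [0.0, -0.001, -1.0]]
ft_force: [-0.6, 0.4, -0.5]
gripper_width: 0.0852
gripper_force: 0.0
clock: 15.8
eef_pos: [0.4484, 0.2908, 0.0374]
eef_rot: [[-1.0, -0.0, 0.001], [-0.0, 1.0, 0.001], [-0.001, 0.001, -1.0]]
ft_force: [-1.2, -1.3, 9.2]
gripper_width: 0.0471
gripper_force: 60.6
```

```bash
python3 -m inch '0 0 -1 0 0 0 -1;0 0 -2.5 0 0 0 -1;0 0 -2.5 0 0 0 -1;0 0 -2.5 0 0 0 -1;0 0 -2.5 0 0 0 -1;-0.4 -2.8 0 0 0 0 -1;-0.4 -2.8 0 0 0 0 -1;-0.4 -2.8 0 0 0 0 -1' && python3 -m inch '-0.4 -2.8 0 0 0 0 -1;-0.4 -2.8 0 0 0 0 -1;-0.4 -2.8 0 0 0 0 -1;-0.4 -2.8 0 0 0 0 -1;-0.4 -2.8 0 0 0 0 -1;-0.4 -2.8 0 0 0 0 -1;-0.4 -2.8 0 0 0 0 -1;-0.4 -2.8 0 0 0 0 -1' && python3 -m inch '-0.4 -2.8 0 0 0 0 -1;-0.4 -2.8 0 0 0 0 -1;-0.4 -2.8 0 0 0 0 -1;-0.4 -2.8 0 0 0 0 -1;-0.4 -2.8 0 0 0 0 -1;-0.4 -2.8 0 0 0 0 -1;-0.4 -2.8 0 0 0 0 -1;-0.4 -2.8 0 0 0 0 -1' && python3 -m inch '0 0 0 0 0 0 -1;0 0 0 0 0 0 -1;0 0 0 0 0 0 -1'
```

```text
clock: 16.6
eef_pos: [0.4599, 0.2058, 0.1473]
eef_rot: [[-1.0, -0.001, 0.001], [-0.001, 1.0, 0.001], [-0.001, 0.001, -1.0]]
ft_force: [-0.1, -1.4, -2.5]
gripper_width: 0.0468
gripper_force: 61.9
clock: 17.4
eef_pos: [0.4919, -0.0185, 0.147]
eef_rot: [[-1.0, -0.0, 0.001], [-0.0, 1.0, 0.0], [-0.001, 0.0, -1.0]]
ft_force: [0.2, 0.2, -1.1]
gripper_width: 0.0469
gripper_force: 61.9
clock: 18.2
eef_pos: [0.5239, -0.2424, 0.147]
eef_rot: [[-1.0, -0.0, 0.0], [-0.0, 1.0, 0.0], [-0.0, 0.0, -1.0]]
ft_force: [0.1, 0.4, -1.5]
gripper_width: 0.047
gripper_force: 61.9
clock: 18.5
eef_pos: [0.5239, -0.2401, 0.1465]
eef_rot: [[-1.0, -0.001, -0.0], [-0.001, 1.0, 0.001], [0.0, 0.001, -1.0]]
ft_force: [-0.8, -0.3, -1.6]
gripper_width: 0.0467
gripper_force: 62.0
```

```bash
python3 -m inch '-0.03 -0.2 2.5 0 0 0 -1;0 0 2.5 0 0 0 -1;0 0 2.5 0 0 0 -1;0 0 1.2 0 0 0 -1;0 0 0.5 0 0 0 -1;0 0 0.2 0 0 0 -1;0 0 0.1 0 0 0 -1;0 0 0 0 0 0 -1' && python3 -m inch '0 0 0.1 0 0 0 -1;0 0 0 0 0 0 -1'&& python3 -m inch '0 0 0.1 0 0 0 -1;0 0 0 0 0 0 -1'
```

```text
clock: 19.3
eef_pos: [0.5249, -0.2436, 0.0521]
eef_rot: [[-1.0, -0.0, 0.001], [-0.0, 1.0, -0.0], [-0.001, -0.0, -1.0]]
ft_force: [-0.7, 0.1, -1.3]
gripper_width: 0.0466
gripper_force: 62.0
clock: 19.5
eef_pos: [0.5245, -0.2435, 0.0507]
eef_rot: [[-1.0, -0.0, 0.001], [-0.0, 1.0, -0.0], [-0.001, -0.0, -1.0]]
ft_force: [0.5, -0.2, -1.2]
gripper_width: 0.0468
gripper_force: 62.0
clock: 19.7
eef_pos: [0.5243, -0.2434, 0.0493]
eef_rot: [[-1.0, -0.0, 0.0], [-0.0, 1.0, 0.0], [-0.0, 0.0, -1.0]]
ft_force: [-0.1, -0.1, -1.7]
gripper_width: 0.0472
gripper_force: 62.0
```

```bash
python3 -m inch '0 0.06 0.1 0 0 0 -1;0 0 0 0 0 0 -1'&& python3 -m inch '0 0 0.1 0 0 0 -1;0 0 0 0 0 0 -1'
```

```text
clock: 19.9
eef_pos: [0.5242, -0.2426, 0.0481]
eef_rot: [[-1.0, -0.0, -0.0], [-0.0, 1.0, 0.0], [0.0, 0.0, -1.0]]
ft_force: [0.2, -0.6, -1.2]
gripper_width: 0.0466
gripper_force: 62.0
clock: 20.1
eef_pos: [0.5243, -0.2428, 0.0475]
eef_rot: [[-1.0, -0.0, 0.0], [-0.0, 1.0, 0.0], [-0.0, 0.0, -1.0]]
ft_force: [-0.6, 0.7, 2.1]
gripper_width: 0.0475
gripper_force: 62.2
```

```bash
python3 -m inch '0 0 0.03 0 0 0 -1;0 0 0 0 0 0 1;0 0 0 0 0 0 1;0 0 0 0 0 0 1;0 0 0 0 0 0 1;0 0 0 0 0 0 1' && python3 -m inch '0 0 -1 0 0 0 1;0 0 -2.5 0 0 0 1;0 0 -2.5 0 0 0 1;0 0 -2.5 0 0 0 1;0 0 -1.5 0 0 0 1;-0.26 2.94 0 0 0 0 1;-0.26 2.94 0 0 0 0 1;-0.26 2.94 0 0 0 0 1' && python3 -m inch '-0.26 2.94 0 0 0 0 1;-0.26 2.94 0 0 0 0 1;-0.26 2.94 0 0 0 0 1;-0.26 2.94 0 0 0 0 1;-0.26 2.94 0 0 0 0 1;-0.26 2.94 0 0 0 0 1;-0.26 2.94 0 0 0 0 1;-0.26 2.94 0 0 0 0 1' && python3 -m inch '-0.26 2.94 0 0 0 0 1;-0.26 2.94 0 0 0 0 1;-0.26 2.94 0 0 0 0 1;-0.26 2.94 0 0 0 0 1;-0.26 2.94 0 0 0 0 1;-0.26 2.94 0 0 0 0 1;-0.26 2.94 0 0 0 0 1' && python3 -m inch '0 0 0 0 0 0 1;0 0 0 0 0 0 1;0 0 0 0 0 0 1'; python3 chk.py b
```

```text
clock: 20.7
eef_pos: [0.5243, -0.2429, 0.047]
eef_rot: [[-1.0, -0.0, 0.0], [-0.0, 1.0, -0.0], [-0.0, -0.0, -1.0]]
ft_force: [-0.1, 0.4, -0.5]
gripper_width: 0.0853
gripper_force: 0.0
clock: 21.5
eef_pos: [0.5322, -0.1539, 0.148]
eef_rot: [[-1.0, 0.001, 0.001], [0.001, 1.0, -0.0], [-0.001, -0.0, -1.0]]
ft_force: [0.3, 0.2, 0.0]
gripper_width: 0.0853
gripper_force: 0.0
clock: 22.3
eef_pos: [0.553, 0.0817, 0.1479]
eef_rot: [[-1.0, 0.0, 0.001], [0.0, 1.0, 0.0], [-0.001, 0.0, -1.0]]
ft_force: [0.8, -1.3, 0.2]
gripper_width: 0.0856
gripper_force: 0.0
clock: 23.0
eef_pos: [0.5711, 0.2875, 0.1478]
eef_rot: [[-1.0, -0.0, 0.001], [-0.0, 1.0, 0.0], [-0.001, 0.0, -1.0]]
ft_force: [0.3, -0.2, -0.2]
gripper_width: 0.0857
gripper_force: 0.0
clock: 23.3
eef_pos: [0.5712, 0.2851, 0.1473]
eef_rot: [[-1.0, 0.001, 0.0], [0.001, 1.0, -0.001], [-0.0, -0.001, -1.0]]
ft_force: [-0.7, -0.2, -0.2]
gripper_width: 0.0851
gripper_force: 0.0
side [299.  306.7] [299.39239598 307.09672406] [ 0.0002 -0.001 ]
top [371.5 204.9] [372.47330961 204.53391567] [ 0.0008 -0.0025]
```

Sink b is within 1–2 mm of mark 2. Now grip c.

```bash
python3 -m inch '-0.05 0.1 2.5 0 0 0 1;0 0 2.5 0 0 0 1;0 0 2.5 0 0 0 1;0 0 2.5 0 0 0 1;0 0 1.5 0 0 0 1;0 0 0.5 0 0 0 1;0 0 0 0 0 0 1;0 0 0 0 0 0 1' && python3 -m inch '0 0 0 0 0 0 -1;0 0 0 0 0 0 -1;0 0 0 0 0 0 -1;0 0 0 0 0 0 -1;0 0 0 0 0 0 -1;0 0 0 0 0 0 -1;0 0 0 0 0 0 -1;0 0 0 0 0 0 -1'
```

```text
clock: 24.2
eef_pos: [0.5723, 0.2876, 0.0281]
eef_rot: [[-1.0, 0.0, 0.001], [0.0, 1.0, 0.001], [-0.001, 0.001, -1.0]]
ft_force: [0.5, 0.2, 0.8]
gripper_width: 0.0857
gripper_force: 0.0
clock: 25.0
eef_pos: [0.5719, 0.2876, 0.0278]
eef_rot: [[-1.0, -0.0, 0.001], [-0.0, 1.0, 0.001], [-0.001, 0.001, -1.0]]
ft_force: [-0.7, -1.1, 6.8]
gripper_width: 0.0407
gripper_force: 60.2
```

```bash
python3 -m inch '0 0 -1 0 0 0 -1;0 0 -2.5 0 0 0 -1;0 0 -2.5 0 0 0 -1;0 0 -2.5 0 0 0 -1;0 0 -2.5 0 0 0 -1;-0.07 -2.85 0 0 0 0 -1;-0.07 -2.85 0 0 0 0 -1;-0.07 -2.85 0 0 0 0 -1' && python3 -m inch '-0.07 -2.85 0 0 0 0 -1;-0.07 -2.85 0 0 0 0 -1;-0.07 -2.85 0 0 0 0 -1;-0.07 -2.85 0 0 0 0 -1;-0.07 -2.85 0 0 0 0 -1;-0.07 -2.85 0 0 0 0 -1;-0.07 -2.85 0 0 0 0 -1;-0.07 -2.85 0 0 0 0 -1' && python3 -m inch '-0.06 -2.85 0 0 0 0 -1;-0.06 -2.85 0 0 0 0 -1;-0.06 -2.85 0 0 0 0 -1;-0.06 -2.85 0 0 0 0 -1;-0.06 -2.85 0 0 0 0 -1;-0.06 -2.85 0 0 0 0 -1' && python3 -m inch '0 0 0 0 0 0 -1;0 0 0 0 0 0 -1;0 0 0 0 0 0 -1'
```

```text
clock: 25.8
eef_pos: [0.5735, 0.2011, 0.1378]
eef_rot: [[-1.0, -0.001, 0.001], [-0.001, 1.0, 0.0], [-0.001, 0.0, -1.0]]
ft_force: [0.4, -0.6, -1.1]
gripper_width: 0.041
gripper_force: 60.7
clock: 26.6
eef_pos: [0.5791, -0.0273, 0.1376]
eef_rot: [[-1.0, -0.0, 0.0], [-0.0, 1.0, 0.0], [-0.0, 0.0, -1.0]]
ft_force: [1.1, 0.4, -0.4]
gripper_width: 0.0408
gripper_force: 60.7
clock: 27.2
eef_pos: [0.5827, -0.1982, 0.1376]
eef_rot: [[-1.0, -0.0, 0.0], [-0.0, 1.0, 0.0], [-0.0, 0.0, -1.0]]
ft_force: [1.0, -0.4, -0.7]
gripper_width: 0.0407
gripper_force: 60.7
clock: 27.5
eef_pos: [0.583, -0.1959, 0.1372]
eef_rot: [[-1.0, -0.001, 0.0], [-0.001, 1.0, 0.001], [-0.0, 0.001, -1.0]]
ft_force: [0.1, 0.4, -0.6]
gripper_width: 0.0405
gripper_force: 60.7
```

```bash
python3 -m inch '0 0 2.5 0 0 0 -1;0 0 2.5 0 0 0 -1;0 0 2.5 0 0 0 -1;0 0 1.2 0 0 0 -1;0 0 0.5 0 0 0 -1;0 0 0.2 0 0 0 -1;0 0 0.1 0 0 0 -1;0 0 0 0 0 0 -1' && python3 -m inch '0 0 0.1 0 0 0 -1;0 0 0 0 0 0 -1'&& python3 -m inch '0 0 0.1 0 0 0 -1;0 0 0 0 0 0 -1'
```

```text
clock: 28.3
eef_pos: [0.5835, -0.1972, 0.0429]
eef_rot: [[-1.0, -0.0, 0.001], [-0.0, 1.0, -0.0], [-0.001, -0.0, -1.0]]
ft_force: [0.2, -0.4, -1.4]
gripper_width: 0.0406
gripper_force: 60.8
clock: 28.5
eef_pos: [0.5831, -0.1972, 0.0414]
eef_rot: [[-1.0, -0.0, 0.001], [-0.0, 1.0, -0.0], [-0.001, -0.0, -1.0]]
ft_force: [-0.0, 0.1, -0.7]
gripper_width: 0.0407
gripper_force: 60.8
clock: 28.7
eef_pos: [0.5828, -0.1971, 0.04]
eef_rot: [[-1.0, -0.0, -0.0], [-0.0, 1.0, 0.0], [0.0, 0.0, -1.0]]
ft_force: [0.5, -0.2, -0.1]
gripper_width: 0.0405
gripper_force: 60.8
```

```bash
python3 -m inch '0 0 0.1 0 0 0 -1;0 0 0 0 0 0 -1'&& python3 -m inch '0 0 0.1 0 0 0 -1;0 0 0 0 0 0 -1'
```

```text
clock: 28.9
eef_pos: [0.5828, -0.1971, 0.0389]
eef_rot: [[-1.0, -0.0, -0.0], [-0.0, 1.0, 0.0], [0.0, 0.0, -1.0]]
ft_force: [-0.6, -1.0, -1.0]
gripper_width: 0.0407
gripper_force: 60.8
clock: 29.1
eef_pos: [0.5829, -0.1971, 0.0379]
eef_rot: [[-1.0, -0.0, -0.0], [-0.0, 1.0, 0.0], [0.0, 0.0, -1.0]]
ft_force: [0.5, 0.2, -0.6]
gripper_width: 0.0406
gripper_force: 60.8
```

```bash
python3 -m inch '0 0 0.05 0 0 0 -1;0 0 0 0 0 0 -1'
```

```text
clock: 29.3
eef_pos: [0.5829, -0.1971, 0.0378]
eef_rot: [[-1.0, -0.0, 0.0], [-0.0, 1.0, 0.0], [-0.0, 0.0, -1.0]]
ft_force: [-0.8, 0.3, 4.8]
gripper_width: 0.0406
gripper_force: 60.9
```

```bash
python3 -m inch '0 0 0 0 0 0 1;0 0 0 0 0 0 1;0 0 0 0 0 0 1;0 0 0 0 0 0 1;0 0 0 0 0 0 1' && python3 -m inch '0 0 -1 0 0 0 1;0 0 -2.5 0 0 0 1;0 0 -2.5 0 0 0 1;0 0 -2.5 0 0 0 1;0 0 -2 0 0 0 1;1.08 2.83 0 0 0 0 1;1.08 2.83 0 0 0 0 1;1.08 2.83 0 0 0 0 1' && python3 -m inch '1.08 2.83 0 0 0 0 1;1.08 2.83 0 0 0 0 1;1.08 2.83 0 0 0 0 1;1.08 2.83 0 0 0 0 1;1.08 2.83 0 0 0 0 1;1.08 2.83 0 0 0 0 1;1.08 2.83 0 0 0 0 1;1.08 2.83 0 0 0 0 1' && python3 -m inch '0 0 0 0 0 0 1;0 0 0 0 0 0 1;0 0 0 0 0 0 1'; python3 chk.py c
```

```text
clock: 29.8
eef_pos: [0.5829, -0.1971, 0.0375]
eef_rot: [[-1.0, -0.0, -0.0], [-0.0, 1.0, 0.0], [0.0, 0.0, -1.0]]
ft_force: [-0.2, 0.3, -0.1]
gripper_width: 0.0852
gripper_force: 0.0
clock: 30.6
eef_pos: [0.5502, -0.1115, 0.1435]
eef_rot: [[-1.0, 0.001, 0.001], [0.001, 1.0, -0.0], [-0.001, -0.0, -1.0]]
ft_force: [0.7, 0.8, -0.3]
gripper_width: 0.0852
gripper_force: 0.0
clock: 31.4
eef_pos: [0.4637, 0.1152, 0.1433]
eef_rot: [[-1.0, 0.0, 0.001], [0.0, 1.0, 0.0], [-0.001, 0.0, -1.0]]
ft_force: [0.5, -0.6, 0.2]
gripper_width: 0.0857
gripper_force: 0.0
clock: 31.7
eef_pos: [0.4645, 0.1132, 0.1429]
eef_rot: [[-1.0, 0.001, 0.001], [0.001, 1.0, -0.0], [-0.001, -0.0, -1.0]]
ft_force: [-0.0, -0.5, -1.1]
gripper_width: 0.0857
gripper_force: 0.0
side [312.2 277.2] [312.3905076  277.70863112] [-0.0002 -0.0012]
top [351.4 183.8] [352.31251746 183.56300643] [ 0.0005 -0.0023]
```

```bash
python3 -m inch '0 0 2.5 0 0 0 1;0 0 2.5 0 0 0 1;0 0 2.5 0 0 0 1;0 0 2.5 0 0 0 1;0 0 1.5 0 0 0 1;0 0 0.6 0 0 0 1;0 0 0 0 0 0 1;0 0 0 0 0 0 1' && python3 -m inch '0 0 0 0 0 0 -1;0 0 0 0 0 0 -1;0 0 0 0 0 0 -1;0 0 0 0 0 0 -1;0 0 0 0 0 0 -1;0 0 0 0 0 0 -1;0 0 0 0 0 0 -1;0 0 0 0 0 0 -1'
```

```text
clock: 32.6
eef_pos: [0.4646, 0.1139, 0.0221]
eef_rot: [[-1.0, 0.001, 0.001], [0.001, 1.0, 0.0], [-0.001, 0.0, -1.0]]
ft_force: [0.6, -0.2, 0.6]
gripper_width: 0.0854
gripper_force: 0.0
clock: 33.4
eef_pos: [0.4643, 0.1143, 0.0222]
eef_rot: [[-1.0, -0.0, 0.001], [-0.0, 1.0, 0.0], [-0.001, 0.0, -1.0]]
ft_force: [-1.9, -0.4, 9.7]
gripper_width: 0.0344
gripper_force: 58.9
```

```bash
python3 -m inch '0 0 -1 0 0 0 -1;0 0 -2.5 0 0 0 -1;0 0 -2.5 0 0 0 -1;0 0 -2.5 0 0 0 -1;0 0 -2.5 0 0 0 -1;-1.78 -2.66 0 0 0 0 -1;-1.78 -2.66 0 0 0 0 -1;-1.78 -2.66 0 0 0 0 -1' && python3 -m inch '-1.78 -2.66 0 0 0 0 -1;-1.78 -2.66 0 0 0 0 -1;-1.78 -2.66 0 0 0 0 -1;-1.78 -2.66 0 0 0 0 -1;-1.78 -2.66 0 0 0 0 -1;-1.78 -2.66 0 0 0 0 -1;-1.78 -2.66 0 0 0 0 -1' && python3 -m inch '0 0 0 0 0 0 -1;0 0 0 0 0 0 -1;0 0 0 0 0 0 -1'
```

```text
clock: 34.2
eef_pos: [0.518, 0.0337, 0.1325]
eef_rot: [[-1.0, -0.001, 0.001], [-0.001, 1.0, 0.0], [-0.001, 0.0, -1.0]]
ft_force: [0.1, -0.2, -1.9]
gripper_width: 0.0345
gripper_force: 59.9
clock: 34.9
eef_pos: [0.6424, -0.1528, 0.132]
eef_rot: [[-1.0, -0.0, -0.0], [-0.0, 1.0, 0.0], [0.0, 0.0, -1.0]]
ft_force: [0.8, 0.7, -0.7]
gripper_width: 0.0345
gripper_force: 59.9
clock: 35.2
eef_pos: [0.6416, -0.1506, 0.1316]
eef_rot: [[-1.0, -0.001, -0.001], [-0.001, 1.0, 0.001], [0.001, 0.001, -1.0]]
ft_force: [0.3, 0.2, -0.6]
gripper_width: 0.0345
gripper_force: 59.9
```

```bash
python3 -m inch '-0.05 0 2.5 0 0 0 -1;0 0 2.5 0 0 0 -1;0 0 2.5 0 0 0 -1;0 0 1.2 0 0 0 -1;0 0 0.5 0 0 0 -1;0 0 0.2 0 0 0 -1;0 0 0.2 0 0 0 -1;0 0 0 0 0 0 -1' && python3 -m inch '0 0 0.1 0 0 0 -1;0 0 0 0 0 0 -1'&& python3 -m inch '0 0 0.1 0 0 0 -1;0 0 0 0 0 0 -1'
```

```text
clock: 36.0
eef_pos: [0.6431, -0.1519, 0.0363]
eef_rot: [[-1.0, -0.0, 0.001], [-0.0, 1.0, -0.0], [-0.001, -0.0, -1.0]]
ft_force: [0.8, -0.3, -0.2]
gripper_width: 0.0343
gripper_force: 59.9
clock: 36.2
eef_pos: [0.6428, -0.1519, 0.0349]
eef_rot: [[-1.0, -0.0, 0.001], [-0.0, 1.0, -0.0], [-0.001, -0.0, -1.0]]
ft_force: [0.8, -0.2, -1.3]
gripper_width: 0.0346
gripper_force: 59.9
clock: 36.4
eef_pos: [0.6426, -0.1518, 0.0335]
eef_rot: [[-1.0, -0.0, 0.0], [-0.0, 1.0, 0.0], [-0.0, 0.0, -1.0]]
ft_force: [0.5, 0.0, -1.4]
gripper_width: 0.0346
gripper_force: 59.9
```

```bash
python3 -m inch '0 0.05 0.1 0 0 0 -1;0 0 0 0 0 0 -1'&& python3 -m inch '0 0 0.05 0 0 0 -1;0 0 0 0 0 0 -1'
```

```text
clock: 36.6
eef_pos: [0.6426, -0.1513, 0.0324]
eef_rot: [[-1.0, -0.0, -0.0], [-0.0, 1.0, 0.0], [0.0, 0.0, -1.0]]
ft_force: [0.0, -0.3, -1.2]
gripper_width: 0.0343
gripper_force: 59.9
clock: 36.8
eef_pos: [0.6426, -0.1512, 0.0323]
eef_rot: [[-1.0, -0.0, 0.0], [-0.0, 1.0, 0.0], [-0.0, 0.0, -1.0]]
ft_force: [-1.7, 1.4, 4.0]
gripper_width: 0.0343
gripper_force: 60.1
```

Contact at 4 N. Release, retreat and check everything.

```bash
python3 -m inch '0 0 0 0 0 0 1;0 0 0 0 0 0 1;0 0 0 0 0 0 1;0 0 0 0 0 0 1;0 0 0 0 0 0 1' && python3 -m inch '0 0 -1 0 0 0 1;0 0 -2.5 0 0 0 1;0 0 -3 0 0 0 1;0 0 -3 0 0 0 1;0 0 -3 0 0 0 1;2 2.5 0 0 0 0 1;2 3 0 0 0 0 1;2 3 0 0 0 0 1' && python3 -m inch '2 3 0 0 0 0 1;2 3 0 0 0 0 1;2 3 0 0 0 0 1;2 3 0 0 0 0 1;2 3 0 0 0 0 1;2 3 0 0 0 0 1;0 0 0 0 0 0 1;0 0 0 0 0 0 1'; for k in a b c d; do python3 chk.py $k; done
python3 - <<'E'
import cv2
a,b=cv2.imread("pics/chk_d_side.png"),cv2.imread("pics/chk_d_top.png")
cv2.imwrite("pics/final.png",cv2.hconcat([cv2.resize(a[90:384,140:400],(398,450)),cv2.resize(b[120:270,280:420],(398,450))]))
E
```

```text
clock: 37.3
eef_pos: [0.6426, -0.1513, 0.032]
eef_rot: [[-1.0, -0.0, -0.0], [-0.0, 1.0, 0.0], [0.0, 0.0, -1.0]]
ft_force: [-0.6, -0.5, 0.1]
gripper_width: 0.0851
gripper_force: 0.0
clock: 38.1
eef_pos: [0.582, -0.0657, 0.1581]
eef_rot: [[-1.0, 0.001, 0.001], [0.001, 1.0, 0.0], [-0.001, 0.0, -1.0]]
ft_force: [0.7, 0.4, -0.1]
gripper_width: 0.0851
gripper_force: 0.0
clock: 38.9
eef_pos: [0.4625, 0.1143, 0.1578]
eef_rot: [[-1.0, -0.002, 0.001], [-0.002, 1.0, 0.0], [-0.001, 0.0, -1.0]]
ft_force: [1.1, -0.8, -0.5]
gripper_width: 0.0854
gripper_force: 0.0
side [283.2 341.2] [282.96610795 341.82610943] [-0.0009 -0.0008]
top [392.3 227. ] [393.15281263 227.10894375] [-0.0003 -0.0022]
side [299.  306.7] [299.38616647 307.07409144] [ 0.0002 -0.001 ]
top [371.5 204.9] [372.46591376 204.54907598] [ 0.0008 -0.0024]
side [312.2 277.2] [312.3894756  277.71158048] [-0.0002 -0.0012]
top [351.4 183.8] [352.32770784 183.58071656] [ 0.0004 -0.0024]
side [323.8 251.6] [323.71017442 251.99651163] [-0.0007 -0.0007]
top [332.1 163.1] [332.89447899 163.13943848] [-0.0001 -0.0021]
```

View pics/final.png

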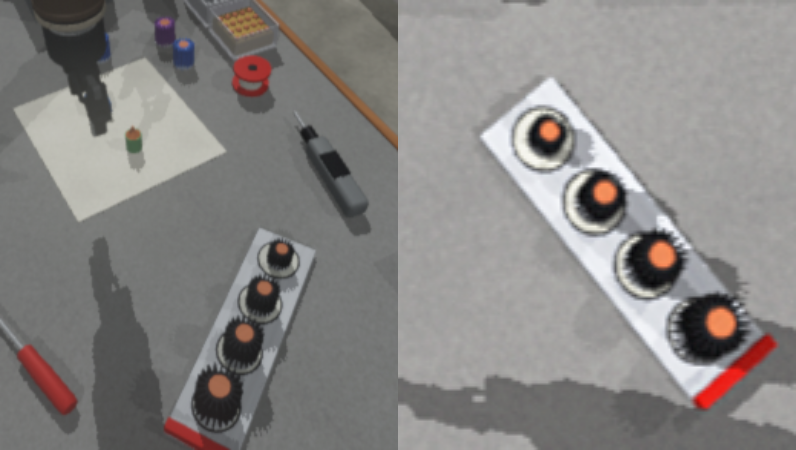

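The final view shows all four sinks upright and centred on their rings. They run from tallest by the red block (220,385 in the left crop) to shortest at the far end (280,250), and the glue stands at (133,140). The tub is hidden behind the arm in this view, but the gripper never came within about 2 cm of it.

```bash
python3 -c "
from station import robot
print(robot.sign_off())"
```

```text
the job is handed in; nothing more can be done
None
```

Job handed in at about 39 s: all four heat sinks stand upright within about 2 mm of their mark centres, tallest by the red block to shortest at the far end; the glue bottle still stands, but the tub was hidden by the arm in the last picture, so I didn't see it directly.

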